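# Clamp a filter cassette squarely in its holder

## Task

The filter cassette is only part-way in its holder: push it straight in until it is fully home against the two rear stop pins. Then bring the end plate down on it with the two black hand knobs, turning them clockwise by turns in small steps, the higher side first, so that the plate stays square; tighten both alike until each takes about 0.3 N m to turn, and no tighter, because the cassette cracks. Leave the things standing round it alone.

Things in the scene. Friction and masses are not known exactly. Their poses are not given: they have to be found in the camera images.
- holder: Holder for flat filter cassettes, fixed to the worktop: steel block 120 (x) x 172 (y) mm, top at z = 36 mm, hose barbs at its ends. Two upright tie rods, 10 mm thick, at x = 0, y = +66 and -66, tips at z = 134. White guide rails along x, inner faces at y = +44 and -44, tops at z = 50. Origin: centre of the underside, on the worktop; x points to the back, away from the robot, y left, z up.
- seat (a point): Where the centre of the cassette's underside lies when it is fully home: holder x = +2, y = 0, z = 40 mm; axes as the holder's. Two steel stop pins, 8 mm thick, z = 36 to 58, stand behind at holder y = +25 and -25, their front faces at x = +52, where the cassette's back face ends up.
- cassette: Loose flat white slab with a blue band, 100 (x) x 84 (y) x 20 mm, 0.36 to 0.6 kg. Origin: centre of its underside; axes as the holder's. It lies on the gasket strips between the rails (2 mm play each side), 18 to 34 mm short of home. Home, its front face is at holder x = -48 mm, 16 mm in front of the end plate, so closed fingers pointing down can push that face (z = 40 to 60) all the way.
- gasket_left: Orange silicone strip, 92 (x) x 12 (y) mm, under the left edge of the cassette at holder y = +31 mm, top at z = 40. Origin: its centre. Springy: with the facing above it gives about 1 mm for 40 N. Rightly clamped, each strip carries 22 to 60 N, best about 40; over 110 N the cassette cracks.
- gasket_right: The same strip under the right edge, at holder y = -31 mm.
- end_plate: Aluminium plate 64 (x) x 166 (y) x 16 mm across the tie rods above the cassette. Origin: its centre; axes as the holder's when level. It is captive on the knobs, each side going down with its knob, so it leans when they are turned unequally. Beyond 0.04 rad of lean (5.3 mm rod to rod) it binds. At the start it is skew by up to 2 mm rod to rod, either side up.
- plate_left (a point): Top of the end plate at its left end, 80 mm from its middle: how high this side stands. Under the plate a black rubber facing, 60 x 80 mm, meets the cassette. It is worn by an unknown amount: its underside lies 12 to 16 mm below the plate's origin, so touch-down, after 0.6 to 2.9 rad of both knobs, must be felt. From there about 0.4 rad more of both gives the right load.
- plate_right (a point): Top of the end plate at its right end, 80 mm from its middle: how high this side stands.
- left_grip (a point): Middle of the left hand knob, on its upright axis: black rubber, lobed, 36 mm in diameter, 24 mm high (12 above and below this point), on the left tie rod, whose tip stands 18 to 29 mm above the knob. Grip from above at any yaw. Clockwise from above lowers this side of the plate and the knob itself, 16 mm a full turn (2.5 mm per rad). It stays where left; its rubber gives 0.25 rad per N m.
- right_grip (a point): Middle of the right hand knob, the same as the left one. Each knob stands 4 mm clear above the plate on a steel washer 25 mm wide. Either knob takes 0.20 N m to turn while the plate is free. Clamped, it takes 0.0025 N m more for every newton its rod carries: 0.30 N m is right, 0.35 the most. Tightening one knob also loads the other, about 0.6 as much.
- beaker: Small glass beaker, 48 x 54 x 56 mm, standing to the right of the holder; bystander. Origin: centre of its underside.
- amber_vial: Amber vial with black cap, 33 mm in diameter, 60 mm high, standing to the left of the holder; bystander. Origin: centre of its underside.
- tape_roll: Roll of yellow tape, 96 mm in diameter, 25 mm high, lying in front of the holder to the left; bystander. Origin: centre of its underside.

How it is judged:
By the outcome, as a careful person would: the job done as asked, in the order asked, and still so for the second after the job is handed in, with the robot touching nothing.
It also fails if it takes over 72 s, if anything falls off the work surface, if the arm or the gripper's body presses on something with over 40 N, if the wrist force passes 120 N, or if a joint passes its speed limit or range.

## Robot

A 6-joint arm with a two-finger parallel gripper is mounted at the origin on a cart in front of the work surface, level with it; the furniture and walls round the work are solid. World frame = base frame: x ahead of the robot, y to its left, z up, the work surface at z = 0. Lengths are in m, angles in rad, forces in N, time in s.
With the tool pointing down it reaches from about 0.35 to 0.975 m from the base axis. Payload 4.9 kg.
Tool frame: the origin (TCP) lies on the centre line of the jaws, within the pads' length; the fingertips stand 25 mm ahead of it and the grasp point (between the pads) lies 6 mm ahead of it; z points along the fingers, y is the line along which they close (so a half turn about z gives the same grasp; the last joint's range is limited). The gripper opens to 85 mm and grips with 20 to 120 N. Pads are 22 mm wide; open, the fingers measure 114 mm over their backs; the gripper's body (76 mm by 85 mm) begins 54 mm behind the grasp point. The pads swing forward as they close: fully open they stand 13 mm farther back than shut.
Start: joints at [1.104, 0.053, 1.613, -0, 1.476, -0.119], TCP at [0.213, 0.588, 0.256] pointing down, gripper open.
Joint ranges: [-3.01, 3.01], [-1.01, 2.22], [0.06, 2.58], [-1.02, 4.17], [0.09, 2.62], [-3.14, 3.14]. Speed limits (rad/s): [2.57, 2.57, 3.14, 3.14, 3.14, 3.14].

## Interface

Orientations are given as a unit quaternion [w, x, y, z].
In Python, from plant import state, grab_frame, get_calibration, job gives the robot as it stands. The module is installed in compiled form; this text tells all that it offers.
- The arm moves only by the tool move_arm, never from a script. Its argument "targets" is a list that holds one entry, the list of rows, each a list of 5 numbers: the opening in per cent of the stroke, from 0 (shut) to 100 (fully open), then the shift along the tool's x, y, z as a fraction of full scale, then the turn about the tool's z as a fraction of full scale. A call has 1 to 5 rows; each row shifts and turns the commanded pose from where the row before left it, along the tool's axes as they then stand; what a row does not reach is not made up. Full scale, the value 1, is 0.6 m for a shift and 6 degrees for a turn. A row lasts 1/12 s, in which the tool goes at most 41.7 mm and 7.16 degrees, less where a joint would pass 70% of its speed; a pose out of reach is approached as far as the arm can. A call with a number of a shift or a turn outside -1 to 1 is refused whole. A call with a gripper value outside its range is refused whole. The fingers move at their own pace and stop on an object; the grip force is fixed at half the most. Time passes only in rows, so rows that do not move let the fingers close. It gives the time, the measured TCP pose, the force, the opening and the grip force at its end, in the units of the state.
- state(): the state, without advancing time (a new reading comes with each control period).
- grab_frame(name): name is "side" or "top"; returns the picture (480x640x3 uint8, red, green, blue); there is no depth.
- get_calibration(name): a dict with "vertical_fov" (degrees; the focal length in pixels is half the picture's height over the tangent of half this angle, whatever the lens; pixels are square), "cx", "cy" (the principal point, pixels), "dist_coeffs" ([k1, k2, p1, p2, k3] as OpenCV has them; the pictures are not rectified), "R" (3x3) and "t" (3): a world point X has camera coordinates R X + t. Camera axes: x right, y down, z forward; pixel columns grow to the right and rows downward; lengths in m; the calibration is good to about 2 mm. A picture is of the moment at which its call begins. get_calibration takes no time and is no camera call.
- job.job_done(): hands the job in; it is judged then, once.
The state is a dict: "time": time; "joint_pos": joint angles; "joint_vel": joint speeds; "joint_efforts": joint torques, N m; "tool_pos": TCP position; "tool_rot": TCP orientation; "contact_force": force on the tool from outside, world axes, zero at the start; "ft_torque": the same for the moment, N m; "gripper_width": opening from 0.0 (shut) to 1.0 (fully open); "grasp_force": force on a finger pad.
Only numpy, scipy, OpenCV 4.12 (cv2) and the standard library are available. Lean on these libraries where they do the work, as an engineer would, in place of code of your own. Each camera call takes 0.05 s, during which the arm holds its last target. There are 200 camera calls.

## Working session

There is one attempt and no reset: what is moved stays moved. The work goes in short steps, Python scripts to look and compute and a tool call to move; the robot and the scene stay as the last step left them, time stands still between calls to the robot, and variables do not carry over. Pictures are saved under pics/ and viewed, at most 10 in all, crops included, and the job is handed in when it is done.

Besides the shell and the picture viewer there is one more tool, called after "Request:" as a command line: name --argument value ..., lists and objects as JSON in quotes. move_arm: Moves the arm, as the interface text tells. Shift numbers are shares of 0.6 m and turn numbers shares of 6 degrees, none past 1 either way. Its arguments: {"type":"object","properties":{"targets":{"type":"array"}},"required":["targets"]}

```bash
mkdir -p pics; python3 - <<'E'
from plant import *
import cv2
for n in("side","top"):
    cv2.imwrite(f"pics/{n}0.png",grab_frame(n)[:,:,::-1]); print(n,get_calibration(n))
print(state())
E
```

```text
side {'vertical_fov': 50.91169151509085, 'cx': 315.49268562227775, 'cy': 247.84083020914525, 'dist_coeffs': array([-0.05365066,  0.        ,  0.        ,  0.        ,  0.        ]), 'R': array([[ 0.96198014, -0.27194081,  0.02534585],
       [-0.11430121, -0.48513759, -0.86693527],
       [ 0.2480513 ,  0.83107745, -0.49777589]]), 't': array([-0.49623111,  0.1850925 ,  0.70635859])}
top {'vertical_fov': 45.89526704369593, 'cx': 322.67181134423976, 'cy': 232.9600167045205, 'dist_coeffs': array([-0.02116751,  0.        ,  0.        ,  0.        ,  0.        ]), 'R': array([[ 0.00626452, -0.99978151, -0.01994188],
       [-0.98719606, -0.00300457, -0.15948324],
       [ 0.15938848,  0.02068563, -0.9869992 ]]), 't': array([0.07950399, 0.57280559, 1.0051054 ])}
{'time': 0.1, 'joint_pos': array([ 1.10397350e+00,  5.32744733e-02,  1.61419230e+00, -1.35187195e-05,
        1.47598134e+00, -1.19010782e-01]), 'joint_vel': array([ 1.36327883e-03, -3.11084947e-03, -3.48786511e-03,  5.19506116e-05,
        1.55533524e-03, -1.30860002e-03]), 'joint_efforts': array([ 3.19439541e-04, -3.94908321e+01, -3.71362603e+01, -1.32690957e-04,
        3.90381902e-03,  6.35742445e-07]), 'tool_pos': array([0.21279602, 0.58709744, 0.25517478]), 'tool_rot': array([-2.61436939e-04,  1.73030055e-01,  9.84916108e-01, -8.90158179e-04]), 'contact_force': array([0.6278312 , 0.53413338, 0.03872514]), 'ft_torque': array([ 0.00066103, -0.02003511,  0.00818023]), 'grasp_force': 0.0, 'gripper_width': 0.9998238105349987}
```

View pics/side0.png

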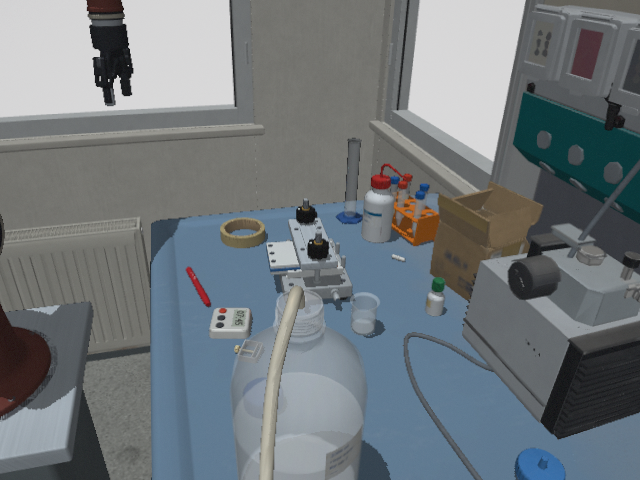

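View pics/top0.png

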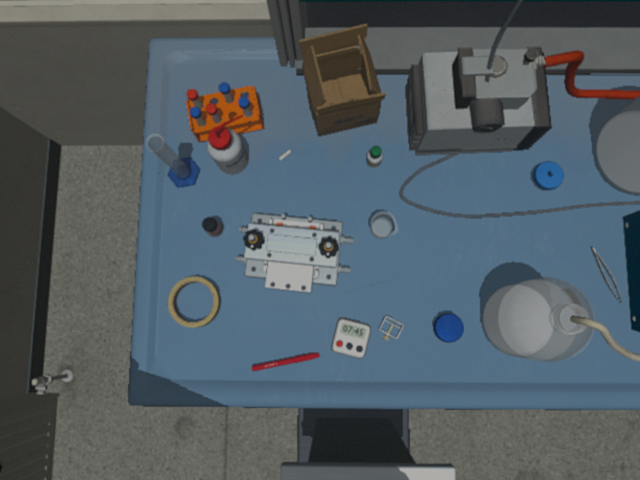

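The side view shows the knobs at about (306,213) and (318,247), with the cassette at (283,255). In the top view, the knobs are at (254,239) and (329,246), and the cassette sticks out toward the robot at (289,278). I'll zoom in on both.

```bash
cat > h.py <<'E'
import numpy as np, cv2
from plant import *
def K(c):
    f=240/np.tan(np.radians(c["vertical_fov"]/2)); return np.array([[f,0,c["cx"]],[0,f,c["cy"]],[0,0,1]])
def ray(n,uv):
    c=get_calibration(n); p=cv2.undistortPoints(np.array([[uv]],float),K(c),c["dist_coeffs"])[0,0]
    R=np.array(c["R"]); return -R.T@c["t"], R.T@np.array([p[0],p[1],1])
def onz(n,uv,z):
    o,d=ray(n,uv); return o+d*(z-o[2])/d[2]
def proj(n,X):
    c=get_calibration(n); return cv2.projectPoints(np.array(X,float).reshape(-1,1,3),cv2.Rodrigues(np.array(c["R"]))[0],np.array(c["t"]),K(c),c["dist_coeffs"])[0][:,0]
def tri(a,b):
    (o,d),(p,e)=ray("top",a),ray("side",b); s=np.linalg.lstsq(np.c_[d,-e],p-o,rcond=None)[0]
    A,B=o+s[0]*d,p+s[1]*e; return (A+B)/2,np.linalg.norm(A-B)
E
python3 - <<'E'
from h import *
a=cv2.imread("pics/top0.png")[200:300,230:363]; b=cv2.imread("pics/side0.png")[185:310,260:360]
cv2.imwrite("pics/tc.png",cv2.resize(a,None,fx=6,fy=6,interpolation=cv2.INTER_CUBIC))
cv2.imwrite("pics/sc.png",cv2.resize(b,None,fx=4.8,fy=4.8,interpolation=cv2.INTER_CUBIC))
print(onz("top",(254,239),.125),onz("top",(329,246),.125),tri((254,239),(306,211)),tri((329,246),(318,245)))
E
```

```text
[0.54892787 0.19844667 0.125     ] [0.53725297 0.06957635 0.125     ] (array([0.55116968, 0.200765  , 0.10907696]), np.float64(0.00030201621351239126)) (array([0.53831464, 0.06997924, 0.10901168]), np.float64(0.0023233435962559936))
```

View pics/tc.png

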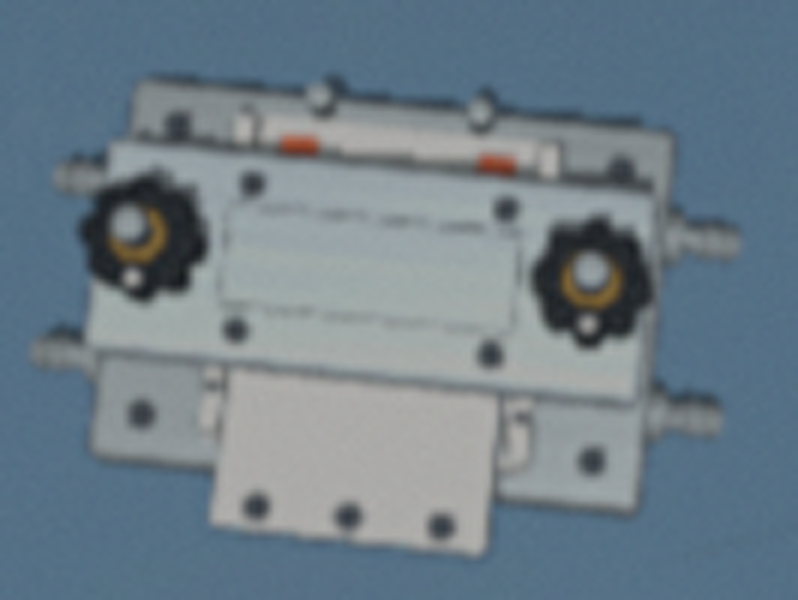

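View pics/sc.png

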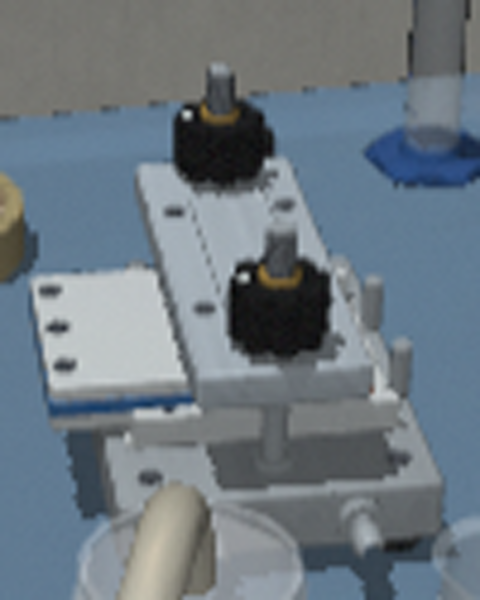

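The crops show the knob tops at about (130,235) and (593,280) in the top crop, the rod tips at (130,220) and (593,270), and the cassette's front edge from (212,522) to (487,553). The pins are at (322,92) and (483,108).

```bash
python3 - <<'E'
from h import *
T=lambda x,y:(230+(x+.5)/6-.5,200+(y+.5)/6-.5); S=lambda x,y:(260+x/4.8-.4,185+y/4.8-.4)
l=onz("top",T(130,220),.134);r=onz("top",T(593,270),.134);print("rods",l,r,np.linalg.norm(l-r))
print("tri tips",tri(T(130,220),S(222,70)),tri(T(593,270),S(283,224)))
q=[onz("top",T(*p),.036) for p in((92,458),(637,512),(673,130),(140,80))]
print("holder",np.round(q,4),np.linalg.norm(q[0]-q[1]),np.linalg.norm(q[0]-q[3]))
c=np.mean(q,0);yv=(q[0]-q[1]+q[3]-q[2])[:2];yv/=np.linalg.norm(yv);xv=np.array([yv[1],-yv[0]]);
m=(l+r)/2;yr=(l-r)[:2]/np.linalg.norm((l-r)[:2]);print("c",c,"m",m,"yaw",np.arctan2(-yv[0],yv[1]),np.arctan2(-yr[0],yr[1]))
def H(P):d=P[:2]-(c[:2]+m[:2])/2;return d@xv,d@yv
for p in((212,522),(487,553)):print("cass",H(onz("top",T(*p),.060)),onz("top",T(*p),.06))
for p in((322,92),(483,108)):print("pin",H(onz("top",T(*p),.058)))
# knob top ring centres
for p in((138,236),(592,281)):
  for z in(.105,.11,.115):print("knob",z,H(onz("top",T(*p),z)))
E
```

```text
rods [0.55229646 0.20197272 0.134     ] [0.53842919 0.0704894  0.134     ] 0.1322125745280264
tri tips (array([0.55161093, 0.20229199, 0.13295286]), np.float64(0.001714375308851592)) (array([0.5379275 , 0.07057282, 0.13467219]), np.float64(0.0008268226387881724))
holder [[0.4929 0.2264 0.036 ]
 [0.477  0.0576 0.036 ]
 [0.5966 0.0467 0.036 ]
 [0.6122 0.2146 0.036 ]] 0.16952545593651144 0.11987833334244685
c [0.54465973 0.13632347 0.036     ] m [0.54536282 0.13623106 0.134     ] yaw -0.09305125291737824 -0.10507949718745471
cass (np.float64(-0.07757134103726299), np.float64(0.04247221402257529)) [0.47172191 0.18577344 0.06      ]
cass (np.float64(-0.07868289574276718), np.float64(-0.04104115266494052)) [0.46285535 0.10272464 0.06      ]
pin (np.float64(0.05716026672847633), np.float64(0.024153502979976746))
pin (np.float64(0.0569035908161553), np.float64(-0.025756516322497664))
knob 0.105 (np.float64(0.0007531537645385934), np.float64(0.0679050064497456))
knob 0.11 (np.float64(7.284248000341813e-05), np.float64(0.06710667939819658))
knob 0.115 (np.float64(-0.000607468804531758), np.float64(0.06630835234664754))
knob 0.105 (np.float64(0.0003470606782141981), np.float64(-0.06545589552154005))
knob 0.11 (np.float64(-0.00033117865329611307), np.float64(-0.06557379354449189))
knob 0.115 (np.float64(-0.001009417984806203), np.float64(-0.06569169156744373))
```

Request:
move_arm --targets '[[[0, 0, 0, 0, -1], [0, 0, 0, 0, -1], [0, 0, 0, 0, -0.38], [0, -0.037, -0.057, 0, 0], [0, -0.037, -0.057, 0, 0]]]'

```text
time: 0.52
tool_pos: [0.2499, 0.5148, 0.2551]
tool_rot: [-0.0, 0.048, 0.999, -0.001]
contact_force: [0.6, -0.3, 0.9]
gripper_width: 0.299
grasp_force: 0.0
```

Request:
move_arm --targets '[[[0, -0.037, -0.057, 0, 0], [0, -0.037, -0.057, 0, 0], [0, -0.037, -0.057, 0, 0], [0, -0.037, -0.057, 0, 0], [0, -0.037, -0.057, 0, 0]]]'

```text
time: 0.93
tool_pos: [0.3442, 0.3321, 0.2558]
tool_rot: [-0.0, 0.049, 0.999, -0.0]
contact_force: [0.3, 0.4, 0.3]
gripper_width: -0.002
grasp_force: 0.0
```

Request:
move_arm --targets '[[[0, -0.037, -0.057, 0, 0], [0, -0.037, -0.057, 0, 0], [0, -0.037, -0.057, 0, 0], [0, -0.037, -0.057, 0, 0], [0, -0.0, -0.0, 0, 0]]]'

```text
time: 1.35
tool_pos: [0.4212, 0.1838, 0.256]
tool_rot: [0.001, 0.053, 0.999, -0.001]
contact_force: [-1.2, 0.9, 0.1]
gripper_width: 0.002
grasp_force: 0.0
```

Request:
move_arm --targets '[[[0, -0.02, -0.029, 0, 0], [0, -0.02, -0.029, 0.03, 0], [0, 0, 0, 0.06, 0], [0, 0, 0, 0.06, 0], [0, 0, 0, 0.06, 0]]]'

```text
time: 1.77
tool_pos: [0.4395, 0.1521, 0.1291]
tool_rot: [0.001, 0.05, 0.999, 0.0]
contact_force: [0.0, -0.5, -0.8]
gripper_width: 0.002
grasp_force: 0.0
```

Request:
move_arm --targets '[[[0, 0, 0, 0.06, 0], [0, 0, 0, 0.04, 0], [0, 0, 0, 0, 0], [0, 0, 0, 0, 0]]]'

```text
time: 2.1
tool_pos: [0.438, 0.1522, 0.069]
tool_rot: [-0.002, 0.049, 0.999, -0.0]
contact_force: [0.7, 0.4, 1.0]
gripper_width: -0.0
grasp_force: 0.0
```

```bash
cat >> h.py <<'E'
C=np.array([.545,.1363]);psi=-.099
X=np.array([np.cos(psi),np.sin(psi)]);Y=np.array([-X[1],X[0]])
def hp(P): d=np.array(P[:2])-C; return np.round([d@X*1e3,d@Y*1e3,P[2]*1e3],1)
def st():
    s=state(); F=s["contact_force"]; q=s["tool_rot"]
    print("t",round(s["time"],2),"holder mm",hp(s["tool_pos"]),"yaw",round(np.degrees(2*np.arctan2(q[2],q[1])),2),"Fh",np.round([F[:2]@X,F[:2]@Y,F[2]],1),"M",np.round(s["ft_torque"],3),"w",round(s["gripper_width"],3),"g",round(s["grasp_force"],1),"j6",round(s["joint_pos"][5],2))
def snap(name,n,box,f):
    a=grab_frame(n)[:,:,::-1]; x,y,w,h=box; cv2.imwrite(f"pics/{name}.png",cv2.resize(a[y:y+h,x:x+w],None,fx=f,fy=f,interpolation=cv2.INTER_CUBIC))
E
python3 -c "
from h import *
st()
snap('a','side',(240,165,133,125),4.5)"
```

```text
t 2.1 holder mm [-108.     5.3   69. ] yaw 174.37 Fh [0.6 0.5 1. ] M [-0.034 -0.016 -0.064] w -0.0 g 0.0 j6 -1.3
```

View pics/a.png

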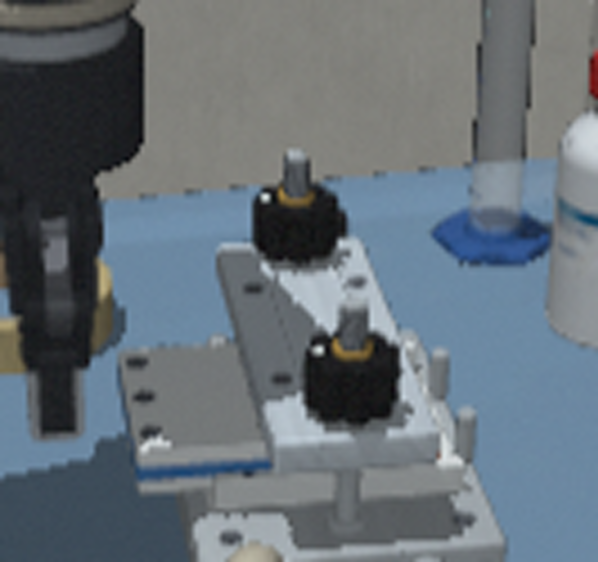

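The picture shows the closed fingertips at about (55,430), clear in front of the cassette's front face at (128,420–480). I'll centre them and push slowly.

Request:
move_arm --targets '[[[0, -0.01, -0.009, 0, 0], [0, -0.01, 0, 0, 0], [0, -0.008, 0, 0, 0], [0, -0.008, 0, 0, 0], [0, -0.008, 0, 0, 0]]]'

```text
time: 2.57
tool_pos: [0.4654, 0.1443, 0.0714]
tool_rot: [-0.001, 0.049, 0.999, 0.0]
contact_force: [-6.5, 0.8, 4.1]
gripper_width: 0.001
grasp_force: 3.0
```

Request:
move_arm --targets '[[[0, -0.008, 0, 0, 0], [0, -0.008, 0, 0, 0], [0, -0.008, 0, 0, 0]]]'

```text
time: 2.82
tool_pos: [0.4796, 0.143, 0.0712]
tool_rot: [-0.001, 0.049, 0.999, 0.0]
contact_force: [-6.0, 0.7, 4.8]
gripper_width: 0.002
grasp_force: 3.0
```

```bash
python3 -c "
from h import *
st()"
```

```text
t 2.82 holder mm [-65.7   0.2  71.2] yaw 174.34 Fh [-6.1  0.1  4.8] M [ 0.099  0.997 -0.034] w 0.002 g 3.0 j6 -1.33
```

Request:
move_arm --targets '[[[0, -0.004, 0, 0, 0], [0, -0.003, 0, 0, 0], [0, -0.002, 0, 0, 0]]]'

```text
time: 3.07
tool_pos: [0.4849, 0.1424, 0.0709]
tool_rot: [-0.001, 0.049, 0.999, 0.0]
contact_force: [-5.8, 0.0, 5.8]
gripper_width: -0.0
grasp_force: 3.1
```

Request:
move_arm --targets '[[[0, -0.002, 0, 0, 0], [0, -0.002, 0, 0, 0]]]'

```text
time: 3.23
tool_pos: [0.4857, 0.1423, 0.0708]
tool_rot: [-0.003, 0.049, 0.999, 0.0]
contact_force: [-14.7, 1.3, 12.2]
gripper_width: 0.001
grasp_force: 7.4
```

```bash
python3 -c "
from h import *
st()"
```

```text
t 3.23 holder mm [-59.6   0.1  70.8] yaw 174.34 Fh [-14.8  -0.2  12.2] M [0.21  2.299 0.041] w 0.001 g 7.4 j6 -1.34
```

Request:
move_arm --targets '[[[0, -0.002, 0, 0, 0], [0, 0, 0, 0, 0]]]'

```text
time: 3.4
tool_pos: [0.4858, 0.1423, 0.0707]
tool_rot: [-0.005, 0.049, 0.999, 0.0]
contact_force: [-15.6, 1.8, 12.3]
gripper_width: 0.001
grasp_force: 7.8
```

```bash
python3 -c "
from h import *
st()"
```

```text
t 3.4 holder mm [-59.5   0.1  70.7] yaw 174.35 Fh [-15.7   0.2  12.3] M [ 0.234  2.429 -0.01 ] w 0.001 g 7.8 j6 -1.34
```

Request:
move_arm --targets '[[[0, 0.02, 0, 0, 0], [0, 0.05, 0, 0, 0], [0, 0.02, 0, -0.03, 0], [0, 0, 0, 0, 0]]]'

```text
time: 3.73
tool_pos: [0.4349, 0.1476, 0.0904]
tool_rot: [0.002, 0.049, 0.999, 0.0]
contact_force: [1.1, -0.3, 0.3]
gripper_width: 0.002
grasp_force: 0.0
```

```bash
python3 - <<'E'
from h import *
st()
fr=[grab_frame("side") for _ in range(3)]
a=np.mean(fr,0); cv2.imwrite("pics/s1full.png",a[:,:,::-1])
g=a.max(2).astype(np.uint8)
sub=cv2.resize(g,None,fx=8,fy=8,interpolation=cv2.INTER_CUBIC)
m=(sub<60).astype(np.uint8)
n,L,s,c=cv2.connectedComponentsWithStats(m)
rod={"L":C+.066*Y,"R":C-.066*Y}
for k,xy in rod.items():
    zs=np.arange(.085,.115,.0005); P=proj("side",[[*xy,z] for z in zs])
    near=min((i for i in range(1,n) if s[i,4]>3000),key=lambda i:np.linalg.norm(c[i]/8-P[len(P)//2]))
    uv=(c[near]+.5)/8-.5
    mm=np.where(L==near); top,bot=np.percentile(mm[0],[1,99])/8
    # subtract: z of centroid along projected axis (row match)
    z=np.interp(uv[1],P[::-1,1],zs[::-1]); print(k,uv,s[near]/8,"z",z, "zt,zb",np.interp([top,bot],P[::-1,1],zs[::-1]))
b=a[165:290,250:383].astype(np.uint8)[:,:,::-1]
cv2.imwrite("pics/b.png",cv2.resize(b,None,fx=4.8,fy=4.8,interpolation=cv2.INTER_CUBIC))
E
```

```text
t 3.73 holder mm [-110.7    0.4   90.4] yaw 174.39 Fh [ 1.1 -0.2  0.3] M [-0.004 -0.074  0.058] w 0.002 g 0.0 j6 -1.31
L [305.84732824 215.05373803] [ 296.375  201.375   20.5     22.75  2063.25 ] z 0.0998882941567661 zt,zb [0.1145 0.085 ]
R [317.67746496 249.83798839] [ 307.5    239.375   21.25    20.375 2514.625] z 0.09910510446249841 zt,zb [0.1145 0.085 ][ WARN:0@2.318] global loadsave.cpp:1063 imwrite_ Unsupported depth image for selected encoder is fallbacked to CV_8U.
```

View pics/b.png

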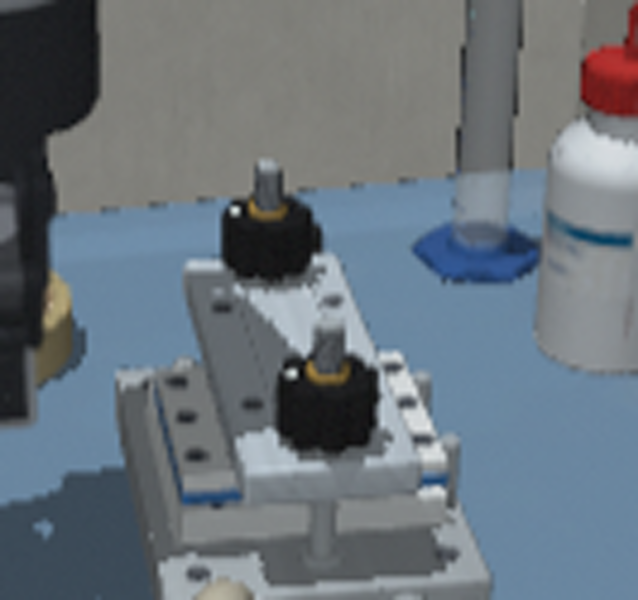

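```bash
python3 - <<'E'
from h import *
a=cv2.imread("pics/s1full.png"); g=a.max(2).astype(float)
c=get_calibration("side"); cam=-np.array(c["R"]).T@c["t"]
def zrow(xy,v):
    zs=np.arange(.05,.15,.0005);P=proj("side",[[*xy,z] for z in zs]);return np.interp(v,P[::-1,1],zs[::-1])
for k,sg in(("L",1),("R",-1)):
    xy=C+sg*.066*Y; d=cam[:2]-xy; d/=np.linalg.norm(d)
    u=proj("side",[[*xy,.1]])[0]; 
    cols=range(int(round(u[0]))-4,int(round(u[0]))+5)
    r=[]
    for cc in cols:
        v=g[:,cc]; i=int(u[1]); 
        while v[i]<75:i+=1
        r.append(i-1+(75-v[i-1])/(v[i]-v[i-1]))
    tip=None
    cc=int(round(u[0])); print(k,u,"bottom rows",np.round(r,1),"z bottom",zrow(xy+.018*d,np.median(r)))
B=lambda x,y:(250+x/4.8-.4,165+y/4.8-.4)
for n,p,h in(("FL",(187,263),(-.032,.083)),("FR",(243,475),(-.032,-.083)),("BR",(423,462),(.032,-.083)),("BL",(335,256),(.032,.083))):
    xy=C+h[0]*X+h[1]*Y; print(n,zrow(xy,B(*p)[1]),proj("side",[[*xy,.083]])[0],B(*p))
E
```

```text
L [306.01853301 215.001095  ] bottom rows [222.8 222.5 222.9 223.6 223.9 223.6 223.6 222.5 222.7] z bottom 0.0921953454829389
R [318.52300968 249.37825545] bottom rows [258.6 258.4 259.  259.6 259.6 259.6 258.8 258.1 257.8] z bottom 0.09228548155134247
FL 0.08419861739493215 [288.21753151 219.9438409 ] (288.55833333333334, 219.39166666666668)
FR 0.08501696560554645 [301.14508641 264.59183262] (300.225, 263.5583333333334)
BR 0.08502919116881522 [338.7612619  261.88005559] (337.725, 260.85)
BL 0.08334831449518382 [320.59228127 218.09236104] (319.3916666666667, 217.93333333333334)
```

The cassette now sits under the plate and close to the pins, with the blue band's end at (435,480). The skew isn't clear from the images, so I'll feel the heights of both knob tops with the fingertips, right knob first.

Request:
move_arm --targets '[[[30, 0, 0, -0.056, 0], [30, 0, 0, -0.056, 0], [30, 0, 0, -0.055, 0], [30, -0.046, -0.028, 0, 0], [30, -0.046, -0.028, 0, 0]]]'

```text
time: 4.3
tool_pos: [0.4894, 0.1084, 0.1921]
tool_rot: [0.004, 0.048, 0.999, 0.0]
contact_force: [0.5, 0.6, 0.3]
gripper_width: 0.297
grasp_force: 0.0
```

Request:
move_arm --targets '[[[30, -0.046, -0.028, 0, 0], [30, -0.046, -0.028, 0, 0], [30, 0, 0, 0, 0], [30, 0, 0, 0, 0]]]'

```text
time: 4.63
tool_pos: [0.5395, 0.0682, 0.1878]
tool_rot: [-0.0, 0.051, 0.999, 0.0]
contact_force: [-0.4, -0.1, -0.2]
gripper_width: 0.303
grasp_force: 0.0
```

```bash
python3 -c "
from h import *
st()"
```

```text
t 4.63 holder mm [  1.2 -68.3 187.8] yaw 174.21 Fh [-0.4 -0.2 -0.2] M [-0.006 -0.009  0.049] w 0.303 g 0.0 j6 -1.48
```

Request:
move_arm --targets '[[[30, 0.002, 0.004, 0.03, 0], [30, 0, 0, 0.025, 0], [30, 0, 0, 0.006, 0], [30, 0, 0, 0.003, 0], [30, 0, 0, 0.003, 0]]]'

```text
time: 5.05
tool_pos: [0.5369, 0.0724, 0.1484]
tool_rot: [0.0, 0.049, 0.999, 0.0]
contact_force: [0.6, -0.3, 0.2]
gripper_width: 0.303
grasp_force: 0.0
```

Request:
move_arm --targets '[[[30, 0, 0, 0.002, 0], [30, 0, 0, 0.002, 0], [30, 0, 0, 0, 0]]]'

```text
time: 5.3
tool_pos: [0.5373, 0.0721, 0.1465]
tool_rot: [0.001, 0.049, 0.999, 0.0]
contact_force: [0.3, -0.9, -0.2]
gripper_width: 0.297
grasp_force: 0.0
```

```bash
python3 -c "
from h import *
st()"
```

```text
t 5.3 holder mm [ -1.3 -64.7 146.5] yaw 174.36 Fh [ 0.4 -0.8 -0.2] M [-0.023  0.021 -0.043] w 0.297 g 0.0 j6 -1.48
```

Request:
move_arm --targets '[[[30, -0.001, -0.001, 0.003, 0], [30, 0, 0, 0.002, 0], [30, 0, 0, 0.002, 0]]]'

```text
time: 5.55
tool_pos: [0.5377, 0.0713, 0.1418]
tool_rot: [0.0, 0.049, 0.999, -0.0]
contact_force: [-0.4, -0.2, -0.1]
gripper_width: 0.303
grasp_force: 0.0
```

Request:
move_arm --targets '[[[30, 0, 0, 0.002, 0], [30, 0, 0, 0.002, 0]]]'

```text
time: 5.72
tool_pos: [0.5376, 0.0713, 0.1392]
tool_rot: [-0.0, 0.049, 0.999, 0.0]
contact_force: [0.7, -0.3, -0.9]
gripper_width: 0.305
grasp_force: 0.0
```

Request:
move_arm --targets '[[[30, 0, 0, 0.002, 0], [30, 0, 0, 0, 0]]]'

```text
time: 5.88
tool_pos: [0.5377, 0.0713, 0.139]
tool_rot: [-0.0, 0.049, 0.999, -0.0]
contact_force: [-3.2, -0.8, 3.7]
gripper_width: 0.299
grasp_force: 2.2
```

```bash
python3 -c "
from h import *
st()"
```

```text
t 5.88 holder mm [ -0.8 -65.4 139. ] yaw 174.36 Fh [-3.1 -1.2  3.7] M [ 0.014  0.482 -0.017] w 0.299 g 2.2 j6 -1.48
```

Request:
move_arm --targets '[[[30, 0, 0, -0.035, 0], [30, 0, 0, -0.04, 0], [30, 0, 0.055, 0, 0], [30, 0, 0.055, 0, 0], [30, 0, 0.055, 0, 0]]]'

```text
time: 6.3
tool_pos: [0.5479, 0.1707, 0.184]
tool_rot: [0.001, 0.05, 0.999, 0.0]
contact_force: [0.5, -0.3, 0.3]
gripper_width: 0.301
grasp_force: 0.0
```

Request:
move_arm --targets '[[[30, 0, 0.055, 0, 0], [30, 0, 0, 0, 0], [30, 0, 0, 0, 0]]]'

```text
time: 6.55
tool_pos: [0.5504, 0.204, 0.1828]
tool_rot: [-0.0, 0.048, 0.999, -0.0]
contact_force: [0.1, -0.4, 0.6]
gripper_width: 0.299
grasp_force: 0.0
```

```bash
python3 -c "
from h import *
st()"
```

```text
t 6.55 holder mm [ -1.4  67.9 182.8] yaw 174.52 Fh [ 0.1 -0.4  0.6] M [ 0.013 -0.027 -0.043] w 0.299 g 0.0 j6 -1.25
```

Request:
move_arm --targets '[[[30, -0.001, -0.002, 0.05, 0], [30, 0, 0, 0.012, 0], [30, 0, 0, 0.002, 0], [30, 0, 0, 0.002, 0], [30, 0, 0, 0, 0]]]'

```text
time: 6.97
tool_pos: [0.5513, 0.2009, 0.144]
tool_rot: [0.0, 0.05, 0.999, 0.0]
contact_force: [-0.9, -0.1, 0.2]
gripper_width: 0.3
grasp_force: 0.0
```

Request:
move_arm --targets '[[[30, 0, 0, 0.002, 0], [30, 0, 0, 0, 0]]]'

```text
time: 7.13
tool_pos: [0.5516, 0.2013, 0.1433]
tool_rot: [0.001, 0.049, 0.999, 0.0]
contact_force: [0.2, -0.1, -0.1]
gripper_width: 0.306
grasp_force: 0.0
```

Request:
move_arm --targets '[[[30, 0, 0, 0.002, 0], [30, 0, 0, 0, 0]]]'

```text
time: 7.3
tool_pos: [0.5512, 0.2014, 0.1415]
tool_rot: [0.0, 0.049, 0.999, 0.0]
contact_force: [0.3, 0.0, -0.3]
gripper_width: 0.301
grasp_force: 0.0
```

Request:
move_arm --targets '[[[30, 0, 0, 0.002, 0], [30, 0, 0, 0, 0]]]'

```text
time: 7.47
tool_pos: [0.551, 0.2014, 0.1398]
tool_rot: [-0.0, 0.049, 0.999, -0.0]
contact_force: [0.5, -0.3, 0.2]
gripper_width: 0.3
grasp_force: 0.0
```

```bash
python3 -c "
from h import *
st()"
```

```text
t 7.47 holder mm [ -0.5  65.4 139.8] yaw 174.35 Fh [ 0.5 -0.2  0.2] M [ 0.015 -0.033 -0.024] w 0.3 g 0.0 j6 -1.25
```

Request:
move_arm --targets '[[[30, 0, 0, 0.001, 0], [30, 0, 0, 0, 0]]]'

```text
time: 7.63
tool_pos: [0.551, 0.2014, 0.1392]
tool_rot: [-0.0, 0.049, 0.999, -0.0]
contact_force: [-0.0, -0.7, 0.1]
gripper_width: 0.303
grasp_force: 0.0
```

Request:
move_arm --targets '[[[30, 0, 0, 0.001, 0], [30, 0, 0, 0, 0]]]'

```text
time: 7.8
tool_pos: [0.5511, 0.2015, 0.139]
tool_rot: [0.0, 0.049, 0.999, -0.0]
contact_force: [-0.3, -0.2, 2.2]
gripper_width: 0.303
grasp_force: 0.8
```

Request:
move_arm --targets '[[[30, 0, 0, 0.001, 0], [30, 0, 0, 0, 0]]]'

```text
time: 7.97
tool_pos: [0.5512, 0.2015, 0.1389]
tool_rot: [0.0, 0.049, 0.999, 0.0]
contact_force: [-1.9, 0.2, 3.7]
gripper_width: 0.3
grasp_force: 2.3
```

Request:
move_arm --targets '[[[30, 0, 0, 0.001, 0], [30, 0, 0, 0, 0]]]'

```text
time: 8.13
tool_pos: [0.5513, 0.2015, 0.1388]
tool_rot: [0.0, 0.049, 0.999, -0.0]
contact_force: [-4.2, -0.5, 7.5]
gripper_width: 0.298
grasp_force: 3.6
```

```bash
python3 -c "
from h import *
snap('c','side',(265,165,100,75),7.5)
st()"
```

```text
t 8.18 holder mm [ -0.2  65.5 138.8] yaw 174.36 Fh [-2.6 -0.9  7.2] M [-0.135  0.616 -0.015] w 0.301 g 3.6 j6 -1.25
```

View pics/c.png

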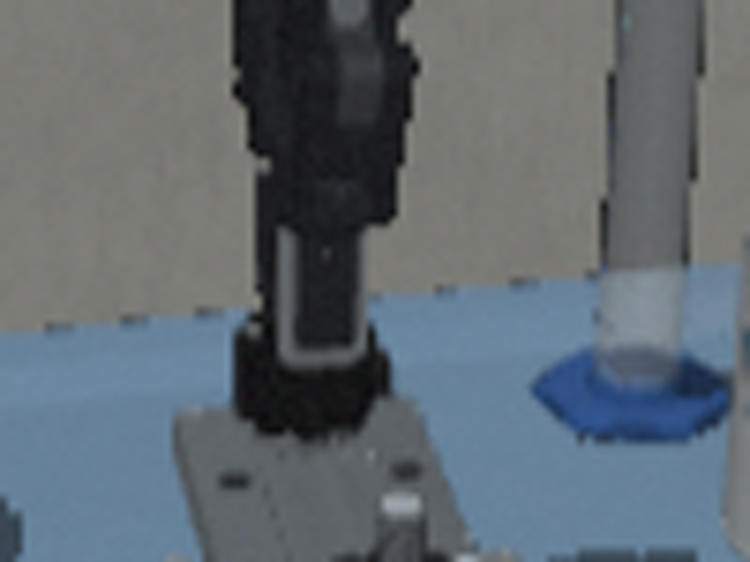

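The fingertips at (320,362) sit squarely on the left knob's top rim. Left and right tops agree within about 0.2 mm: the right reads a hair higher by touch, and the plate corners in the picture agree. I'll start with the right knob.

Request:
move_arm --targets '[[[30, 0, 0, -0.035, 0], [70, 0, 0, -0.04, 0], [70, 0, -0.055, 0, 0], [70, 0, -0.055, 0, 0], [70, 0, -0.055, 0, 0]]]'

```text
time: 8.6
tool_pos: [0.5414, 0.1022, 0.1829]
tool_rot: [0.001, 0.048, 0.999, -0.0]
contact_force: [0.9, -0.0, -0.2]
gripper_width: 0.701
grasp_force: 0.0
```

Request:
move_arm --targets '[[[70, 0, -0.055, 0, 0], [70, 0, 0, 0.025, 0], [70, 0, 0, 0.05, 0], [70, 0, 0, 0.03, 0], [70, 0, 0, 0, 0]]]'

```text
time: 9.02
tool_pos: [0.5347, 0.0696, 0.1144]
tool_rot: [-0.004, 0.05, 0.999, -0.0]
contact_force: [-1.6, -0.2, -1.3]
gripper_width: 0.703
grasp_force: 0.0
```

```bash
python3 -c "
from h import *
st()"
```

```text
t 9.02 holder mm [ -3.7 -67.3 114.4] yaw 174.31 Fh [-1.6 -0.4 -1.3] M [0.024 0.091 0.06 ] w 0.703 g 0.0 j6 -1.48
```

Request:
move_arm --targets '[[[70, -0.002, 0.002, -0.004, 0], [70, 0, 0, 0, 0], [70, 0, 0, 0, 0]]]'

```text
time: 9.27
tool_pos: [0.5409, 0.0714, 0.1242]
tool_rot: [0.002, 0.049, 0.999, 0.0]
contact_force: [0.7, 0.3, -0.4]
gripper_width: 0.701
grasp_force: 0.0
```

```bash
python3 -c "
from h import *
st()"
```

```text
t 9.27 holder mm [  2.4 -65.  124.2] yaw 174.38 Fh [ 0.6  0.4 -0.4] M [-0.046  0.037  0.02 ] w 0.701 g 0.0 j6 -1.48
```

Request:
move_arm --targets '[[[70, 0.002, -0.001, 0.003, 0], [70, 0, 0, 0, 0], [0, 0, 0, 0, 0], [0, 0, 0, 0, 0], [0, 0, 0, 0, 0]]]'

```text
time: 9.68
tool_pos: [0.5384, 0.0717, 0.1211]
tool_rot: [0.0, 0.049, 0.999, 0.001]
contact_force: [-0.8, 4.3, 3.1]
gripper_width: 0.397
grasp_force: 59.4
```

Request:
move_arm --targets '[[[0, 0, 0, 0, 0], [0, 0, 0, 0, 0]]]'

```text
time: 9.85
tool_pos: [0.5385, 0.0717, 0.1211]
tool_rot: [0.0, 0.049, 0.999, 0.001]
contact_force: [-2.3, 5.1, 5.2]
gripper_width: 0.4
grasp_force: 59.5
```

```bash
python3 -c "
from h import *
st()"
```

```text
t 9.85 holder mm [-1.000e-01 -6.500e+01  1.211e+02] yaw 174.35 Fh [-2.8  4.9  5.2] M [0.85  0.364 0.014] w 0.4 g 59.5 j6 -1.48
```

Request:
move_arm --targets '[[[0, 0, -0.001, 0.0004, 1], [0, 0, 0, 0.0004, 1], [0, 0, 0, 0.0004, 1]]]'

```text
time: 10.1
tool_pos: [0.5384, 0.0714, 0.1204]
tool_rot: [0.0, 0.207, 0.978, 0.001]
contact_force: [-1.5, 6.7, 6.2]
gripper_width: 0.397
grasp_force: 59.6
```

```bash
python3 -c "
from h import *
st()"
```

```text
t 10.1 holder mm [-1.000e-01 -6.520e+01  1.204e+02] yaw 156.1 Fh [-2.2  6.5  6.2] M [1.031 0.322 0.175] w 0.397 g 59.6 j6 -1.16
```

Request:
move_arm --targets '[[[0, 0, 0, 0.0004, 1], [0, 0, 0, 0.0004, 1]]]'

```text
time: 10.27
tool_pos: [0.5383, 0.0713, 0.1199]
tool_rot: [-0.0, 0.308, 0.951, 0.001]
contact_force: [-2.8, 5.6, 5.5]
gripper_width: 0.395
grasp_force: 59.5
```

```bash
python3 -c "
from h import *
st()"
```

```text
t 10.27 holder mm [ -0.2 -65.3 119.9] yaw 144.1 Fh [-3.4  5.3  5.5] M [1.01  0.365 0.216] w 0.395 g 59.5 j6 -0.95
```

Request:
move_arm --targets '[[[0, 0, 0, 0, 0], [0, 0, 0, 0, 0]]]'

```text
time: 10.43
tool_pos: [0.5383, 0.0713, 0.1199]
tool_rot: [-0.0, 0.306, 0.952, 0.001]
contact_force: [-1.9, 6.5, 5.5]
gripper_width: 0.396
grasp_force: 59.5
```

```bash
python3 -c "
from h import *
st()"
```

```text
t 10.43 holder mm [ -0.2 -65.4 119.9] yaw 144.37 Fh [-2.5  6.2  5.5] M [1.007 0.361 0.148] w 0.396 g 59.5 j6 -0.96
```

Request:
move_arm --targets '[[[70, 0, 0, 0, 0], [70, 0, 0, -0.03, -1], [70, 0, 0, -0.04, -1], [70, 0, 0, -0.04, -1], [70, 0, 0, 0, -1]]]'

```text
time: 10.85
tool_pos: [0.5409, 0.0695, 0.1903]
tool_rot: [0.005, 0.099, 0.995, -0.0]
contact_force: [1.0, -0.6, 0.9]
gripper_width: 0.698
grasp_force: 0.0
```

Request:
move_arm --targets '[[[70, 0, 0, 0, -1], [70, 0, 0.055, 0, 0], [70, 0, 0.055, 0, 0], [70, 0, 0.055, 0, 0], [70, 0, 0.054, 0, 0]]]'

```text
time: 11.27
tool_pos: [0.5511, 0.2015, 0.1845]
tool_rot: [0.0, 0.05, 0.999, -0.001]
contact_force: [-0.1, 0.2, -0.2]
gripper_width: 0.696
grasp_force: 0.0
```

Request:
move_arm --targets '[[[70, 0, 0, 0.04, 0], [70, 0, 0, 0.04, 0], [70, 0, 0, 0.028, 0], [70, 0, 0, 0, 0], [70, 0, 0, 0, 0]]]'

```text
time: 11.68
tool_pos: [0.5501, 0.2003, 0.1186]
tool_rot: [-0.001, 0.049, 0.999, -0.001]
contact_force: [0.5, 0.3, 0.6]
gripper_width: 0.7
grasp_force: 0.0
```

```bash
python3 -c "
from h import *
st()"
```

```text
t 11.68 holder mm [ -1.2  64.1 118.6] yaw 174.35 Fh [0.5 0.4 0.6] M [-0.037 -0.039  0.025] w 0.7 g 0.0 j6 -1.25
```

Request:
move_arm --targets '[[[70, 0, 0, 0, 0], [0, 0, 0, 0, 0], [0, 0, 0, 0, 0], [0, 0, 0, 0, 0], [0, 0, 0, 0, 0]]]'

```text
time: 12.1
tool_pos: [0.5525, 0.2027, 0.1231]
tool_rot: [0.002, 0.049, 0.999, 0.003]
contact_force: [-0.5, 5.8, 3.4]
gripper_width: 0.395
grasp_force: 59.3
```

```bash
python3 -c "
from h import *
st()"
```

```text
t 12.1 holder mm [  0.9  66.9 123.1] yaw 174.34 Fh [-1.1  5.7  3.4] M [0.976 0.089 0.028] w 0.395 g 59.3 j6 -1.25
```

Request:
move_arm --targets '[[[0, 0, 0, 0.0004, 1], [0, 0, 0, 0.0004, 1], [0, 0, 0, 0.0004, 1], [0, 0, 0, 0.0004, 1], [0, 0, 0, 0.0004, 1]]]'

```text
time: 12.52
tool_pos: [0.5522, 0.202, 0.1218]
tool_rot: [0.001, 0.308, 0.951, 0.002]
contact_force: [-1.6, 2.5, 5.7]
gripper_width: 0.395
grasp_force: 59.6
```

```bash
python3 -c "
from h import *
st()"
```

```text
t 12.52 holder mm [  0.7  66.1 121.8] yaw 144.09 Fh [-1.8  2.3  5.7] M [0.433 0.446 0.227] w 0.395 g 59.6 j6 -0.72
```

Request:
move_arm --targets '[[[0, 0, 0, 0.0004, 1], [0, 0, 0, 0.0004, 1], [0, 0, 0, 0.0004, 1]]]'

```text
time: 12.77
tool_pos: [0.5519, 0.2017, 0.121]
tool_rot: [0.001, 0.453, 0.891, 0.001]
contact_force: [-3.0, 2.2, 6.0]
gripper_width: 0.391
grasp_force: 59.7
```

```bash
python3 -c "
from h import *
st()"
```

```text
t 12.77 holder mm [  0.4  65.7 121. ] yaw 126.1 Fh [-3.2  1.9  6. ] M [0.21  0.621 0.19 ] w 0.391 g 59.7 j6 -0.41
```

Request:
move_arm --targets '[[[0, 0, 0, 0.0004, 1]]]'

```text
time: 12.85
tool_pos: [0.5517, 0.2016, 0.1207]
tool_rot: [0.0, 0.499, 0.866, 0.001]
contact_force: [-4.1, 1.1, 4.9]
gripper_width: 0.393
grasp_force: 59.7
```

```bash
python3 -c "
from h import *
st()"
```

```text
t 12.85 holder mm [  0.2  65.6 120.7] yaw 120.09 Fh [-4.2  0.7  4.9] M [0.208 0.676 0.25 ] w 0.393 g 59.7 j6 -0.3
```

```bash
printf 'from h import *\nst()\n' > r.py
```

Request:
move_arm --targets '[[[70, 0, 0, 0, 0], [70, 0, 0, -0.03, -1], [70, 0, 0, -0.04, -1], [70, 0, 0, -0.04, -1], [70, 0, 0, 0, -1]]]'

```text
time: 13.27
tool_pos: [0.5543, 0.2013, 0.1909]
tool_rot: [0.005, 0.303, 0.953, 0.003]
contact_force: [0.4, -0.5, 1.3]
gripper_width: 0.705
grasp_force: 0.0
```

Request:
move_arm --targets '[[[70, 0, 0, 0, -1], [70, 0, 0, 0, -1], [70, 0, 0, 0, -1], [70, 0, 0, 0, -1], [70, 0, 0, 0, -1]]]'

```text
time: 13.68
tool_pos: [0.5514, 0.2006, 0.1847]
tool_rot: [0.001, 0.046, 0.999, -0.0]
contact_force: [-0.0, 0.6, -0.6]
gripper_width: 0.702
grasp_force: 0.0
```

Request:
move_arm --targets '[[[70, 0, -0.055, 0, 0], [70, 0, -0.055, 0, 0], [70, 0, -0.055, 0, 0], [70, 0, -0.055, 0, 0], [70, 0, 0, 0.04, 0]]]'

```text
time: 14.1
tool_pos: [0.5415, 0.0649, 0.1658]
tool_rot: [0.006, 0.05, 0.999, -0.001]
contact_force: [1.0, -0.2, 1.7]
gripper_width: 0.701
grasp_force: 0.0
```

Request:
move_arm --targets '[[[70, 0, 0, 0.04, 0], [70, 0, 0, 0.03, 0], [70, 0, 0, 0, 0], [70, 0, 0, 0, 0], [70, 0, 0, 0, 0]]]'

```text
time: 14.52
tool_pos: [0.539, 0.0695, 0.1195]
tool_rot: [0.001, 0.049, 0.999, -0.0]
contact_force: [0.4, -0.5, 1.1]
gripper_width: 0.697
grasp_force: 0.0
```

```bash
python3 r.py
```

```text
t 14.52 holder mm [  0.6 -67.1 119.5] yaw 174.41 Fh [ 0.4 -0.4  1.1] M [ 0.021 -0.006  0.061] w 0.697 g 0.0 j6 -1.48
```

Request:
move_arm --targets '[[[0, 0, 0, 0, 0], [0, 0, 0, 0, 0], [0, 0, 0, 0, 0], [0, 0, 0, 0, 0]]]'

```text
time: 14.85
tool_pos: [0.5396, 0.0714, 0.1208]
tool_rot: [0.002, 0.049, 0.999, 0.002]
contact_force: [-1.0, 6.8, 6.0]
gripper_width: 0.396
grasp_force: 59.2
```

```bash
python3 r.py
```

```text
t 14.85 holder mm [  1.  -65.1 120.8] yaw 174.38 Fh [-1.7  6.7  6. ] M [1.102 0.207 0.028] w 0.396 g 59.2 j6 -1.48
```

Request:
move_arm --targets '[[[0, 0, 0, 0.0004, 1], [0, 0, 0, 0.0004, 1]]]'

```text
time: 15.02
tool_pos: [0.5395, 0.0711, 0.1204]
tool_rot: [0.002, 0.155, 0.988, 0.002]
contact_force: [-1.5, 4.6, 6.6]
gripper_width: 0.398
grasp_force: 59.3
```

```bash
python3 r.py
```

```text
t 15.02 holder mm [  1.  -65.4 120.4] yaw 162.14 Fh [-2.   4.5  6.6] M [0.823 0.289 0.205] w 0.398 g 59.3 j6 -1.27
```

Request:
move_arm --targets '[[[0, 0, 0, 0.0004, 1], [0, 0, 0, 0.0004, 1]]]'

```text
time: 15.18
tool_pos: [0.5394, 0.0708, 0.1199]
tool_rot: [0.001, 0.258, 0.966, 0.002]
contact_force: [-1.9, 3.9, 7.1]
gripper_width: 0.396
grasp_force: 59.3
```

```bash
python3 r.py
```

```text
t 15.18 holder mm [  0.9 -65.7 119.9] yaw 150.14 Fh [-2.3  3.7  7.1] M [0.577 0.404 0.182] w 0.396 g 59.3 j6 -1.06
```

Request:
move_arm --targets '[[[0, 0, 0, 0.0004, 1], [0, 0, 0, 0.0004, 1]]]'

```text
time: 15.35
tool_pos: [0.5392, 0.0706, 0.1193]
tool_rot: [0.001, 0.357, 0.934, 0.001]
contact_force: [-2.7, 2.8, 7.2]
gripper_width: 0.396
grasp_force: 59.4
```

```bash
python3 r.py
```

```text
t 15.35 holder mm [  0.7 -66.  119.3] yaw 138.14 Fh [-3.   2.5  7.2] M [0.416 0.509 0.12 ] w 0.396 g 59.4 j6 -0.85
```

Request:
move_arm --targets '[[[0, 0, 0, 0.0004, 1], [0, 0, 0, 0.0004, 1]]]'

```text
time: 15.52
tool_pos: [0.5389, 0.0703, 0.1188]
tool_rot: [0.001, 0.453, 0.892, 0.001]
contact_force: [-4.1, 2.5, 7.2]
gripper_width: 0.401
grasp_force: 59.4
```

```bash
python3 r.py
```

```text
t 15.52 holder mm [  0.5 -66.3 118.8] yaw 126.14 Fh [-4.4  2.1  7.2] M [0.29  0.729 0.225] w 0.401 g 59.4 j6 -0.64
```

Request:
move_arm --targets '[[[0, 0, 0, 0.0004, 1]]]'

```text
time: 15.6
tool_pos: [0.5388, 0.0702, 0.1185]
tool_rot: [0.0, 0.499, 0.867, 0.001]
contact_force: [-4.3, 2.2, 6.8]
gripper_width: 0.398
grasp_force: 59.4
```

```bash
python3 r.py
```

```text
t 15.6 holder mm [  0.4 -66.4 118.5] yaw 120.14 Fh [-4.5  1.8  6.8] M [0.237 0.811 0.219] w 0.398 g 59.4 j6 -0.53
```

Request:
move_arm --targets '[[[70, 0, 0, 0, 0], [70, 0, 0, -0.03, -1], [70, 0, 0, -0.04, -1], [70, 0, 0, -0.04, -1], [70, 0, 0, 0, -1]]]'

```text
time: 16.02
tool_pos: [0.5414, 0.0695, 0.1885]
tool_rot: [0.005, 0.302, 0.953, 0.001]
contact_force: [0.5, 0.3, 1.5]
gripper_width: 0.7
grasp_force: 0.0
```

Request:
move_arm --targets '[[[70, 0, 0, 0, -1], [70, 0, 0, 0, -1], [70, 0, 0, 0, -1], [70, 0, 0, 0, -1], [70, 0, 0, 0, -1]]]'

```text
time: 16.43
tool_pos: [0.5384, 0.0694, 0.1825]
tool_rot: [0.001, 0.045, 0.999, -0.0]
contact_force: [-0.0, 0.4, 0.7]
gripper_width: 0.701
grasp_force: 0.0
```

Request:
move_arm --targets '[[[70, 0, 0.055, 0, 0], [70, 0, 0.055, 0, 0], [70, 0, 0.055, 0, 0], [70, 0, 0.055, 0, 0], [70, 0, 0, 0.04, 0]]]'

```text
time: 16.85
tool_pos: [0.5548, 0.2063, 0.1642]
tool_rot: [0.006, 0.046, 0.999, 0.003]
contact_force: [1.9, -0.2, 0.5]
gripper_width: 0.7
grasp_force: 0.0
```

Request:
move_arm --targets '[[[70, 0, 0, 0.04, 0], [70, 0, 0, 0.03, 0], [70, 0, 0, 0, 0], [70, 0, 0, 0, 0], [70, 0, 0, 0, 0]]]'

```text
time: 17.27
tool_pos: [0.552, 0.2009, 0.1174]
tool_rot: [0.001, 0.049, 0.999, 0.0]
contact_force: [0.2, 0.2, 1.4]
gripper_width: 0.699
grasp_force: 0.0
```

Request:
move_arm --targets '[[[0, 0, 0, 0, 0], [0, 0, 0, 0, 0], [0, 0, 0, 0, 0], [0, 0, 0, 0, 0]]]'

```text
time: 17.6
tool_pos: [0.5526, 0.2028, 0.1189]
tool_rot: [0.002, 0.049, 0.999, 0.003]
contact_force: [-0.6, 5.5, 3.6]
gripper_width: 0.399
grasp_force: 59.4
```

```bash
python3 r.py
```

```text
t 17.6 holder mm [  1.   66.9 118.9] yaw 174.35 Fh [-1.2  5.5  3.6] M [1.013 0.092 0.051] w 0.399 g 59.4 j6 -1.25
```

Request:
move_arm --targets '[[[0, 0, 0, 0.0004, 1], [0, 0, 0, 0.0004, 1], [0, 0, 0, 0.0004, 1]]]'

```text
time: 17.85
tool_pos: [0.5525, 0.2023, 0.1182]
tool_rot: [0.002, 0.207, 0.978, 0.002]
contact_force: [-2.1, 3.4, 4.1]
gripper_width: 0.398
grasp_force: 59.6
```

```bash
python3 r.py
```

```text
t 17.85 holder mm [  0.9  66.4 118.2] yaw 156.1 Fh [-2.4  3.1  4.1] M [0.571 0.267 0.165] w 0.398 g 59.6 j6 -0.93
```

Request:
move_arm --targets '[[[0, 0, 0, 0.0004, 1], [0, 0, 0, 0.0004, 1]]]'

```text
time: 18.02
tool_pos: [0.5523, 0.202, 0.1177]
tool_rot: [0.001, 0.308, 0.951, 0.002]
contact_force: [-2.3, 2.5, 5.8]
gripper_width: 0.398
grasp_force: 59.7
```

```bash
python3 r.py
```

```text
t 18.02 holder mm [  0.8  66.1 117.7] yaw 144.1 Fh [-2.5  2.2  5.8] M [0.363 0.456 0.21 ] w 0.398 g 59.7 j6 -0.72
```

Request:
move_arm --targets '[[[0, 0, 0, 0.0004, 1], [0, 0, 0, 0.0004, 1]]]'

```text
time: 18.18
tool_pos: [0.5521, 0.2018, 0.1173]
tool_rot: [0.001, 0.406, 0.914, 0.001]
contact_force: [-4.0, 2.2, 7.1]
gripper_width: 0.401
grasp_force: 59.9
```

```bash
python3 r.py
```

```text
t 18.18 holder mm [  0.6  65.9 117.3] yaw 132.12 Fh [-4.2  1.8  7.1] M [0.214 0.681 0.228] w 0.401 g 59.9 j6 -0.51
```

Request:
move_arm --targets '[[[0, 0, 0, 0.0004, 1], [0, 0, 0, 0.0004, 1]]]'

```text
time: 18.35
tool_pos: [0.5518, 0.2016, 0.1169]
tool_rot: [0.0, 0.499, 0.867, 0.001]
contact_force: [-5.6, 1.1, 9.2]
gripper_width: 0.396
grasp_force: 60.0
```

```bash
python3 r.py
```

```text
t 18.35 holder mm [  0.3  65.6 116.9] yaw 120.12 Fh [-5.7  0.5  9.2] M [0.082 0.999 0.238] w 0.396 g 60.0 j6 -0.3
```

Request:
move_arm --targets '[[[70, 0, 0, 0, 0], [70, 0, 0, -0.03, -1], [70, 0, 0, -0.04, -1], [70, 0, 0, -0.04, -1], [70, 0, 0, 0, -1]]]'

```text
time: 18.77
tool_pos: [0.5544, 0.2014, 0.1866]
tool_rot: [0.005, 0.303, 0.953, 0.003]
contact_force: [0.4, 0.8, 0.6]
gripper_width: 0.698
grasp_force: 0.0
```

Request:
move_arm --targets '[[[70, 0, 0, 0, -1], [70, 0, 0, 0, -1], [70, 0, 0, 0, -1], [70, 0, 0, 0, -1], [70, 0, 0, 0, -1]]]'

```text
time: 19.18
tool_pos: [0.5514, 0.2007, 0.1804]
tool_rot: [0.001, 0.046, 0.999, 0.0]
contact_force: [0.3, -0.2, -0.6]
gripper_width: 0.702
grasp_force: 0.0
```

Request:
move_arm --targets '[[[70, 0, -0.055, 0, 0], [70, 0, -0.055, 0, 0], [70, 0, -0.055, 0, 0], [70, 0, -0.055, 0, 0], [70, 0, 0, 0.04, 0]]]'

```text
time: 19.6
tool_pos: [0.5416, 0.0649, 0.1616]
tool_rot: [0.006, 0.051, 0.999, -0.001]
contact_force: [1.8, 0.6, -0.4]
gripper_width: 0.7
grasp_force: 0.0
```

Request:
move_arm --targets '[[[70, 0, 0, 0.04, 0], [70, 0, 0, 0.03, 0], [70, 0, 0, 0, 0], [70, 0, 0, 0, 0], [70, 0, 0, 0, 0]]]'

```text
time: 20.02
tool_pos: [0.539, 0.0695, 0.1153]
tool_rot: [0.001, 0.049, 0.999, 0.0]
contact_force: [0.9, 0.4, -0.2]
gripper_width: 0.698
grasp_force: 0.0
```

Request:
move_arm --targets '[[[0, 0, 0, 0, 0], [0, 0, 0, 0, 0], [0, 0, 0, 0, 0], [0, 0, 0, 0, 0]]]'

```text
time: 20.35
tool_pos: [0.5396, 0.0714, 0.1165]
tool_rot: [0.002, 0.049, 0.999, 0.002]
contact_force: [-0.4, 6.7, 5.6]
gripper_width: 0.399
grasp_force: 59.3
```

```bash
python3 r.py
```

```text
t 20.35 holder mm [  1.1 -65.1 116.5] yaw 174.37 Fh [-1.   6.7  5.6] M [1.186 0.19  0.022] w 0.399 g 59.3 j6 -1.48
```

Request:
move_arm --targets '[[[0, 0, 0, 0.0004, 1], [0, 0, 0, 0.0004, 1]]]'

```text
time: 20.52
tool_pos: [0.5396, 0.0711, 0.1162]
tool_rot: [0.002, 0.155, 0.988, 0.002]
contact_force: [-2.5, 4.5, 6.9]
gripper_width: 0.396
grasp_force: 59.5
```

```bash
python3 r.py
```

```text
t 20.52 holder mm [  1.1 -65.4 116.2] yaw 162.15 Fh [-2.9  4.3  6.9] M [0.818 0.392 0.231] w 0.396 g 59.5 j6 -1.27
```

Request:
move_arm --targets '[[[0, 0, 0, 0.0004, 1], [0, 0, 0, 0.0004, 1]]]'

```text
time: 20.68
tool_pos: [0.5394, 0.0708, 0.1158]
tool_rot: [0.001, 0.258, 0.966, 0.002]
contact_force: [-2.6, 2.9, 7.6]
gripper_width: 0.397
grasp_force: 59.6
```

```bash
python3 r.py
```

```text
t 20.68 holder mm [  0.9 -65.7 115.8] yaw 150.15 Fh [-2.8  2.7  7.6] M [0.681 0.635 0.341] w 0.397 g 59.6 j6 -1.06
```

```bash
cat > r.py <<'E'
from h import *
s=state(); print(round(s["time"],2),"Mz",round(s["ft_torque"][2],3),"j6eff",round(s["joint_efforts"][5],3),"j6",round(s["joint_pos"][5],3),"F",np.round(s["contact_force"],1),hp(s["tool_pos"]))
E
python3 r.py
```

```text
20.68 Mz 0.341 j6eff -0.75 j6 -1.058 F [-2.6  2.9  7.6] [  0.9 -65.7 115.8]
```

Request:
move_arm --targets '[[[0, 0, 0, 0, 0.1]]]'

```text
time: 20.77
tool_pos: [0.5394, 0.0708, 0.1158]
tool_rot: [0.001, 0.262, 0.965, 0.002]
contact_force: [-2.2, 4.6, 8.0]
gripper_width: 0.402
grasp_force: 59.6
```

```bash
python3 r.py
```

```text
20.77 Mz 0.257 j6eff 0.758 j6 -1.049 F [-2.2  4.6  8. ] [  0.9 -65.7 115.8]
```

Request:
move_arm --targets '[[[0, 0, 0, 0, 0.1]]]'

```text
time: 20.85
tool_pos: [0.5394, 0.0708, 0.1158]
tool_rot: [0.001, 0.266, 0.964, 0.002]
contact_force: [-2.3, 3.5, 7.0]
gripper_width: 0.396
grasp_force: 59.6
```

```bash
python3 r.py
```

```text
20.85 Mz 0.251 j6eff 0.227 j6 -1.041 F [-2.3  3.5  7. ] [  0.9 -65.8 115.8]
```

Request:
move_arm --targets '[[[0, 0, 0, 0, 0.1]]]'

```text
time: 20.93
tool_pos: [0.5394, 0.0708, 0.1158]
tool_rot: [0.001, 0.27, 0.963, 0.002]
contact_force: [-3.2, 4.3, 7.6]
gripper_width: 0.401
grasp_force: 59.6
```

```bash
python3 r.py
```

```text
20.93 Mz 0.265 j6eff 0.178 j6 -1.031 F [-3.2  4.3  7.6] [  0.9 -65.7 115.8]
```

Request:
move_arm --targets '[[[70, 0, 0, 0, 0], [70, 0, 0, -0.03, -1], [70, 0, 0, -0.04, -1], [70, 0, 0, -0.04, -1], [70, 0, 0, 0, -1]]]'

```text
time: 21.35
tool_pos: [0.5413, 0.0694, 0.1853]
tool_rot: [0.005, 0.062, 0.998, 0.0]
contact_force: [1.9, -0.2, 1.3]
gripper_width: 0.703
grasp_force: 0.0
```

Request:
move_arm --targets '[[[70, 0, 0, 0, -0.3], [70, 0, 0.055, 0, 0], [70, 0, 0.055, 0, 0], [70, 0, 0.055, 0, 0], [70, 0, 0.055, 0, 0]]]'

```text
time: 21.77
tool_pos: [0.5514, 0.202, 0.1794]
tool_rot: [0.001, 0.049, 0.999, -0.0]
contact_force: [1.4, -0.1, 0.8]
gripper_width: 0.699
grasp_force: 0.0
```

Request:
move_arm --targets '[[[70, 0, 0, 0.04, 0], [70, 0, 0, 0.04, 0], [70, 0, 0, 0.03, 0], [70, 0, 0, 0, 0], [70, 0, 0, 0, 0]]]'

```text
time: 22.18
tool_pos: [0.5504, 0.2007, 0.112]
tool_rot: [-0.001, 0.049, 0.999, -0.0]
contact_force: [-0.1, 1.0, 0.2]
gripper_width: 0.7
grasp_force: 0.0
```

Request:
move_arm --targets '[[[70, 0, 0, 0, 0], [0, 0, 0, 0, 0], [0, 0, 0, 0, 0], [0, 0, 0, 0, 0], [0, 0, 0, 0, 0]]]'

```text
time: 22.6
tool_pos: [0.5526, 0.2028, 0.1158]
tool_rot: [0.002, 0.049, 0.999, 0.003]
contact_force: [0.1, 5.5, 3.5]
gripper_width: 0.395
grasp_force: 59.4
```

```bash
python3 r.py
```

```text
22.6 Mz 0.07 j6eff 0.007 j6 -1.25 F [0.1 5.5 3.5] [  1.   66.9 115.8]
```

Request:
move_arm --targets '[[[0, 0, 0, 0.0002, 0.5], [0, 0, 0, 0, 0.2]]]'

```text
time: 22.77
tool_pos: [0.5526, 0.2027, 0.1157]
tool_rot: [0.002, 0.087, 0.996, 0.002]
contact_force: [-0.7, 5.5, 4.7]
gripper_width: 0.399
grasp_force: 59.7
```

```bash
python3 r.py
```

```text
22.77 Mz 0.206 j6eff 0.239 j6 -1.175 F [-0.7  5.5  4.7] [  1.   66.8 115.7]
```

Request:
move_arm --targets '[[[0, 0, 0, 0, 0.1]]]'

```text
time: 22.85
tool_pos: [0.5526, 0.2027, 0.1158]
tool_rot: [0.002, 0.091, 0.996, 0.002]
contact_force: [-1.0, 6.4, 4.6]
gripper_width: 0.398
grasp_force: 59.7
```

```bash
python3 r.py
```

```text
22.85 Mz 0.274 j6eff 0.265 j6 -1.166 F [-1.   6.4  4.6] [  1.   66.8 115.8]
```

Request:
move_arm --targets '[[[0, 0, 0, 0, 0.1]]]'

```text
time: 22.93
tool_pos: [0.5526, 0.2027, 0.1157]
tool_rot: [0.002, 0.096, 0.995, 0.002]
contact_force: [-0.6, 5.4, 3.9]
gripper_width: 0.397
grasp_force: 59.6
```

```bash
python3 r.py
```

```text
22.93 Mz 0.312 j6eff 0.189 j6 -1.156 F [-0.6  5.4  3.9] [  1.   66.8 115.7]
```

Request:
move_arm --targets '[[[0, 0, 0, 0, 0.1]]]'

```text
time: 23.02
tool_pos: [0.5526, 0.2027, 0.1158]
tool_rot: [0.002, 0.101, 0.995, 0.002]
contact_force: [-1.2, 5.2, 5.1]
gripper_width: 0.394
grasp_force: 59.6
```

```bash
python3 r.py
```

```text
23.02 Mz 0.269 j6eff 0.184 j6 -1.145 F [-1.2  5.2  5.1] [  1.1  66.8 115.8]
```

```bash
cat > avg.py <<'E'
from h import *
M=[state()["ft_torque"][2]]
for _ in range(7): grab_frame("side"); M.append(state()["ft_torque"][2])
print("Mz",np.round(M,3),"mean",np.mean(M).round(3)); st()
E
python3 avg.py
```

```text
Mz [0.269 0.297 0.293 0.262 0.301 0.235 0.256 0.291] mean 0.276
t 23.37 holder mm [  1.   66.8 115.7] yaw 168.4 Fh [-1.9  5.3  4.5] M [0.862 0.179 0.291] w 0.396 g 59.6 j6 -1.15
```

Request:
move_arm --targets '[[[70, 0, 0, 0, 0], [70, 0, 0, -0.03, -1], [70, 0, 0, -0.04, 0], [70, 0, 0, -0.04, 0], [70, 0, 0, 0, 0]]]'

```text
time: 23.78
tool_pos: [0.5543, 0.2012, 0.1854]
tool_rot: [0.005, 0.049, 0.999, 0.001]
contact_force: [1.6, 0.3, 2.5]
gripper_width: 0.703
grasp_force: 0.0
```

Request:
move_arm --targets '[[[70, 0, -0.055, 0, 0], [70, 0, -0.055, 0, 0], [70, 0, -0.055, 0, 0], [70, 0, -0.055, 0, 0], [70, 0, 0, 0.04, 0]]]'

```text
time: 24.2
tool_pos: [0.5412, 0.0648, 0.1597]
tool_rot: [0.005, 0.052, 0.999, -0.001]
contact_force: [1.1, 0.8, 0.5]
gripper_width: 0.701
grasp_force: 0.0
```

Request:
move_arm --targets '[[[70, 0, 0, 0.04, 0], [70, 0, 0, 0.03, 0], [70, 0, 0, 0, 0], [70, 0, 0, 0, 0], [70, 0, 0, 0, 0]]]'

```text
time: 24.62
tool_pos: [0.5388, 0.0695, 0.1138]
tool_rot: [0.001, 0.049, 0.999, -0.0]
contact_force: [0.0, 0.9, 0.1]
gripper_width: 0.699
grasp_force: 0.0
```

Request:
move_arm --targets '[[[0, 0, 0, 0, 0], [0, 0, 0, 0, 0], [0, 0, 0, 0, 0], [0, 0, 0, 0, 0]]]'

```text
time: 24.95
tool_pos: [0.5396, 0.0714, 0.1153]
tool_rot: [0.002, 0.049, 0.999, 0.002]
contact_force: [-0.2, 6.5, 4.9]
gripper_width: 0.396
grasp_force: 59.3
```

Request:
move_arm --targets '[[[0, 0, 0, 0, 0.3], [0, 0, 0, 0, 0.3], [0, 0, 0, 0, 0.1], [0, 0, 0, 0, 0.1], [0, 0, 0, 0, 0.1]]]'

```text
time: 25.37
tool_pos: [0.5395, 0.0713, 0.1153]
tool_rot: [0.002, 0.096, 0.995, 0.002]
contact_force: [-1.9, 6.1, 4.0]
gripper_width: 0.397
grasp_force: 59.4
```

```bash
python3 avg.py
```

```text
Mz [0.306 0.261 0.273 0.252 0.255 0.296 0.361 0.241] mean 0.281
t 25.72 holder mm [  1.  -65.2 115.3] yaw 169.02 Fh [-1.   5.9  4.5] M [0.977 0.171 0.241] w 0.397 g 59.4 j6 -1.39
```

Request:
move_arm --targets '[[[0, 0, 0, 0, 0.2], [0, 0, 0, 0, 0.2], [0, 0, 0, 0, 0.2], [0, 0, 0, 0, 0.1]]]'

```text
time: 26.05
tool_pos: [0.5395, 0.0712, 0.1152]
tool_rot: [0.002, 0.132, 0.991, 0.002]
contact_force: [0.5, 5.6, 5.4]
gripper_width: 0.395
grasp_force: 59.4
```

```bash
python3 avg.py
```

```text
Mz [0.324 0.282 0.307 0.244 0.268 0.258 0.29  0.235] mean 0.276
t 26.4 holder mm [  1.  -65.3 115.2] yaw 164.82 Fh [0.4 5.5 5.5] M [1.004 0.105 0.235] w 0.399 g 59.4 j6 -1.31
```

Request:
move_arm --targets '[[[70, 0, 0, 0, 0], [70, 0, 0, -0.03, -1], [70, 0, 0, -0.04, -0.6], [70, 0, 0, -0.04, 0], [70, 0, 0, 0, 0]]]'

```text
time: 26.82
tool_pos: [0.5414, 0.0694, 0.1853]
tool_rot: [0.005, 0.049, 0.999, -0.0]
contact_force: [1.1, 0.1, 1.7]
gripper_width: 0.695
grasp_force: 0.0
```

Request:
move_arm --targets '[[[70, 0, 0.055, 0, 0], [70, 0, 0.055, 0, 0], [70, 0, 0.055, 0, 0], [70, 0, 0.055, 0, 0], [70, 0, 0, 0.04, 0]]]'

```text
time: 27.23
tool_pos: [0.5546, 0.2062, 0.1604]
tool_rot: [0.006, 0.047, 0.999, 0.003]
contact_force: [1.4, -1.2, 0.8]
gripper_width: 0.7
grasp_force: 0.0
```

Request:
move_arm --targets '[[[70, 0, 0, 0.04, 0], [70, 0, 0, 0.03, 0], [70, 0, 0, 0, 0], [70, 0, 0, 0, 0], [70, 0, 0, 0, 0]]]'

```text
time: 27.65
tool_pos: [0.5519, 0.2009, 0.1139]
tool_rot: [0.001, 0.049, 0.999, 0.0]
contact_force: [0.1, -0.4, 0.7]
gripper_width: 0.701
grasp_force: 0.0
```

Request:
move_arm --targets '[[[0, 0, 0, 0, 0], [0, 0, 0, 0, 0], [0, 0, 0, 0, 0], [0, 0, 0, 0, 0]]]'

```text
time: 27.98
tool_pos: [0.5526, 0.2028, 0.1156]
tool_rot: [0.002, 0.049, 0.999, 0.003]
contact_force: [0.0, 5.9, 4.0]
gripper_width: 0.399
grasp_force: 59.4
```

Request:
move_arm --targets '[[[0, 0, 0, 0, 0.3], [0, 0, 0, 0, 0.3], [0, 0, 0, 0, 0.2], [0, 0, 0, 0, 0.1], [0, 0, 0, 0, 0.1]]]'

```text
time: 28.4
tool_pos: [0.5526, 0.2026, 0.1156]
tool_rot: [0.002, 0.101, 0.995, 0.002]
contact_force: [-1.3, 5.3, 4.3]
gripper_width: 0.396
grasp_force: 59.6
```

```bash
python3 avg.py
```

```text
Mz [0.243 0.318 0.312 0.338 0.309 0.325 0.291 0.234] mean 0.296
t 28.75 holder mm [  1.   66.7 115.6] yaw 168.4 Fh [-1.2  4.7  3.5] M [0.856 0.098 0.234] w 0.399 g 59.6 j6 -1.15
```

Request:
move_arm --targets '[[[70, 0, 0, 0, 0], [70, 0, 0, -0.03, -1], [70, 0, 0, -0.04, 0], [70, 0, 0, -0.04, 0], [70, 0, 0, 0, 0]]]'

```text
time: 29.17
tool_pos: [0.5543, 0.2013, 0.1854]
tool_rot: [0.005, 0.049, 0.999, 0.001]
contact_force: [0.9, 0.2, 1.3]
gripper_width: 0.705
grasp_force: 0.0
```

Request:
move_arm --targets '[[[70, 0, -0.055, 0, 0], [70, 0, -0.055, 0, 0], [70, 0, -0.055, 0, 0], [70, 0, -0.055, 0, 0], [70, 0, 0, 0.04, 0]]]'

```text
time: 29.58
tool_pos: [0.5412, 0.0648, 0.1597]
tool_rot: [0.005, 0.052, 0.999, -0.001]
contact_force: [1.6, 0.7, 0.2]
gripper_width: 0.703
grasp_force: 0.0
```

Request:
move_arm --targets '[[[70, 0, 0, 0.04, 0], [70, 0, 0, 0.03, 0], [70, 0, 0, 0, 0], [70, 0, 0, 0, 0], [70, 0, 0, 0, 0]]]'

```text
time: 30.0
tool_pos: [0.5388, 0.0694, 0.1138]
tool_rot: [0.001, 0.049, 0.999, -0.0]
contact_force: [-1.0, 0.1, -0.5]
gripper_width: 0.696
grasp_force: 0.0
```

Request:
move_arm --targets '[[[0, 0, 0, 0, 0], [0, 0, 0, 0, 0], [0, 0, 0, 0, 0], [0, 0, 0, 0, 0]]]'

```text
time: 30.33
tool_pos: [0.5395, 0.0715, 0.1153]
tool_rot: [0.002, 0.049, 0.999, 0.002]
contact_force: [-1.2, 7.2, 5.4]
gripper_width: 0.4
grasp_force: 59.3
```

Request:
move_arm --targets '[[[0, 0, 0, 0, 0.3], [0, 0, 0, 0, 0.3], [0, 0, 0, 0, 0.3], [0, 0, 0, 0, 0.1], [0, 0, 0, 0, 0.1]]]'

```text
time: 30.75
tool_pos: [0.5395, 0.0713, 0.1152]
tool_rot: [0.002, 0.106, 0.994, 0.002]
contact_force: [-1.3, 5.9, 5.3]
gripper_width: 0.394
grasp_force: 59.4
```

```bash
python3 avg.py; python3 avg.py
```

```text
Mz [0.35  0.272 0.294 0.285 0.314 0.321 0.294 0.332] mean 0.308
t 31.1 holder mm [  1.  -65.2 115.3] yaw 167.83 Fh [-1.1  6.1  4.5] M [1.049 0.156 0.332] w 0.399 g 59.4 j6 -1.37
Mz [0.332 0.341 0.289 0.317 0.281 0.33  0.251 0.298] mean 0.305
t 31.45 holder mm [  1.  -65.2 115.3] yaw 167.83 Fh [-1.8  6.   4.8] M [0.971 0.161 0.298] w 0.396 g 59.4 j6 -1.37
```

Request:
move_arm --targets '[[[70, 0, 0, 0, 0], [70, 0, 0, -0.03, 0], [70, 0, 0, -0.05, 0], [70, 0, 0, -0.05, 0], [70, 0.06, 0, -0.02, 0]]]'

```text
time: 31.87
tool_pos: [0.5081, 0.076, 0.2087]
tool_rot: [0.005, 0.108, 0.994, 0.0]
contact_force: [-0.1, 0.2, 2.6]
gripper_width: 0.703
grasp_force: 0.0
```

Request:
move_arm --targets '[[[70, 0.06, 0, 0, 0], [70, 0.06, 0, 0, 0], [70, 0, 0, 0, 0], [70, 0, 0, 0, 0], [70, 0, 0, 0, 0]]]'

```text
time: 32.28
tool_pos: [0.433, 0.0923, 0.2035]
tool_rot: [0.001, 0.107, 0.994, -0.0]
contact_force: [0.8, -0.5, 0.4]
gripper_width: 0.703
grasp_force: 0.0
```

```bash
python3 -c "
from h import *
st()
snap('d','side',(250,165,133,125),4.8)"
```

```text
t 32.28 holder mm [-107.1  -54.8  203.5] yaw 167.76 Fh [ 0.9 -0.4  0.4] M [-0.005  0.063 -0.032] w 0.703 g 0.0 j6 -1.32
```

View pics/d.png

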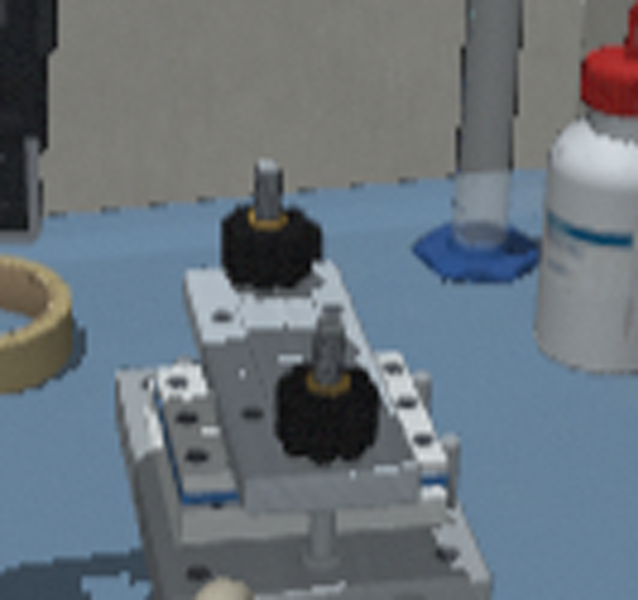

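The plate is down on both sides. The cassette's front corner is still at (183,500), the knobs are at (268,245) and (325,415), and the robot is clear of everything.

```bash
python3 -c "
from plant import job
print(job.job_done())"
```

```text
the job is handed in; nothing more can be done
None
```

The job is handed in: the cassette was pushed in until it stopped at the rear pins, and the plate was brought down in alternating turns of up to 54°, right knob first because its side read about 0.1 mm higher; at the last check the knobs read about 0.305 N m (right) and 0.296 N m (left), and the arm is clear after 32 s.

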